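Press the proud dowel home

TASK

A row of wooden dowels and slim steel bolts stands in the chipboard panel on the bench, and one wooden dowel stands higher than the other wooden ones. Press that one gently down with the fingertips until it is fully home, level with the other wooden dowels, then withdraw. Do not touch the other dowels or the steel bolts, do not pull the dowel up or pick anything up, and leave the glue bottle, tape measure and box of spare dowels where they are.

Things in the scene. Friction and masses are not known exactly. Their poses are not given: they have to be found in the camera images.
- panel: fixed chipboard panel with a white top face, 280 x 420 x 36 mm (x, y, z), on a 4 mm rubber mat; origin under the mat's centre on the bench, z up; the panel's top face is 40 mm above the origin. Five fittings stand in one straight row on that face, parallel to the panel's y axis, 70 mm towards +x from its middle, at y = -128, -64, 0, 64 and 128 mm: one proud dowel, two seated dowels and two steel bolts, in any order.
- proud_dowel: the wooden dowel still to be pressed home, 16 mm in diameter, upright; it slides only vertically in its hole, stays where it is left, resists with about 3 N of friction (a little more when pushed fast) and comes to a firm stop when home. Its origin lies on its axis, 35 mm below its top, z up. At the start its top stands 27 to 35 mm above the panel's top face; home, 15 mm.
- proud_dowel_top (a point): centre of the proud dowel's flat top; home, it lies 55 mm above the panel's origin (15 mm above the panel's top face)
- seated_dowel1: wooden dowel already home, 16 mm in diameter, standing 15 mm above the panel's top face; not to be touched. Origin on its axis in the plane of the panel's top face, z up
- seated_dowel2: wooden dowel already home, 16 mm in diameter, standing 15 mm above the panel's top face; not to be touched. Origin on its axis in the plane of the panel's top face, z up
- bolt1: slim steel connecting bolt, 7 mm in diameter with a 13 mm collar at the foot and a neck near the top, standing 34 mm above the panel's top face; not to be touched. Origin on its axis in the plane of the panel's top face, z up
- bolt2: slim steel connecting bolt, 7 mm in diameter with a 13 mm collar at the foot and a neck near the top, standing 34 mm above the panel's top face; not to be touched. Origin on its axis in the plane of the panel's top face, z up
- glue_bottle: loose closed glue bottle, 48 mm in diameter, 110 mm high, white, standing on the near (-x) half of the panel; origin at the centre of its underside
- tape_measure: loose black tape measure, 50 x 62 x 34 mm, on the near half of the panel; origin at the centre of its underside
- dowel_box: loose open grey plastic box of spare dowels, 75 x 85 x 30 mm, on the near half of the panel; origin at the centre of its underside
Things that resemble listed ones, but are neither listed nor needed, are in the scene too. Leave any yellow look-alike of the tape_measure alone.

How it is judged:
By the outcome, as a careful person would: the job done as asked, in the order asked, and still so for the second after the job is handed in, with the robot touching nothing.
It also fails if it takes over 32 s, if anything falls off the work surface, if the arm or the gripper's body presses on something with over 40 N, if the wrist force passes 120 N, or if a joint passes its speed limit or range.

ROBOT

A 6-joint arm with a two-finger parallel gripper is mounted at the origin on the work surface. World frame = base frame: x ahead of the robot, y to its left, z up, the work surface at z = 0. Lengths are in m, angles in degrees, forces in N, time in s.
With the tool pointing down it reaches from about 0.4 to 0.825 m from the base axis. Payload 7 kg.
Tool frame: the origin (TCP) lies on the centre line of the jaws, within the pads' length; the fingertips stand 22 mm ahead of it and the grasp point (between the pads) lies 3 mm ahead of it; z points along the fingers, y is the line along which they close (so a half turn about z gives the same grasp; the last joint's range is limited). The gripper opens to 88 mm and grips with 3 to 60 N. Pads are 19 mm wide; open, the fingers measure 130 mm over their backs; the gripper's body (78 mm by 193 mm) begins 47 mm behind the grasp point.
Start: joints at [83.715, 20.546, 0.682, 0, -70.136, -16.507], TCP at [0.261, 0.622, 0.21] pointing down, gripper open.
Joint ranges: [-176.03, 176.03], [-82.01, 121.73], [-58.28, 71.71], [-173.87, 95.51], [-174.79, -0.11], [-173.66, 173.66]. Speed limits (degrees/s): [136.94, 136.94, 172.46, 180, 180, 180].

INTERFACE

Orientations are given as [roll, pitch, yaw] about the fixed x, y, z axes, in that order (R = Rz(yaw) Ry(pitch) Rx(roll)).
In Python, from plant import get_state, cams, r gives the robot as it stands.
- The arm moves only by the tool apply_moves, never from a script. Its argument "targets" is a list of rows, each an object with "dp": the shift along the world's x, y, z in m, a list of three; "yaw": the turn about the world's z in degrees. In form: [{"dp": [x, y, z], "yaw": yaw}, ...]. A call has 1 to 20 rows; each row is the pose to reach, as a shift and turn from the pose commanded when the call began; what a row does not reach only later rows make up. A row lasts 1/12 s, in which the tool goes at most 41.7 mm and 7.16 degrees, less where a joint would pass 70% of its speed; a pose out of reach is approached as far as the arm can. A call with a gripper value outside its range is refused whole. "grip" is the gripper command: -1 is fully open, 1 is shut, values between are in proportion, set as the call begins (left out, the last holds). The fingers move at their own pace and stop on an object; "squeeze" is the grip in N (left out, the last holds). Time passes only in rows, so rows that repeat a pose let the fingers close. It gives the time, the measured TCP pose, the force, the opening and the grip force at its end, in the units of the state.
- get_state(): the state, without advancing time (a new reading comes with each control period).
- cams.capture(name): name is "scene" or "top" or "wrist"; returns a dict with "image" (420x560x3 uint8, red, green, blue), "range_z" (420x560 float32, m along the optical axis (not along the pixel's ray), 0 where there is no reading), "fx", "fy", "cx", "cy" (pixels), "k1" (the pictures are not rectified: a ray, as slopes to the right and down, at radius r is drawn at 1 + k1 r^2 times it, then the intrinsics apply), "R" (3x3) and "t" (3): a world point X has camera coordinates R X + t; the wrist camera has in their place "T_tool_cam" (4x4, takes a point from camera to tool coordinates, whose origin is the TCP and whose axes are the flange's). Camera axes: x right, y down, z forward; pixel columns grow to the right and rows downward; lengths in m; the calibration is good to about 2 mm. A picture is of the moment at which its call begins: read the wrist's pose just before it.
- r.close_job(): hands the job in; it is judged then, once.
The state is a dict: "time_s": time; "joints": joint angles; "qd": joint speeds; "joint_torque": joint torques, N m; "tcp_pos": TCP position; "eef_rot": TCP orientation; "contact_force": force on the tool from outside, world axes, zero at the start; "moment": the same for the moment, N m; "gripper_width": finger opening in m; "gripper_force": force on a finger pad.
Only numpy, scipy, OpenCV 4.12 (cv2) and the standard library are available. Lean on these libraries where they do the work, as an engineer would, in place of code of your own. Each camera call takes 0.05 s, during which the arm holds its last target. There are 200 camera calls.

## Working session

There is one attempt and no reset: what is moved stays moved. The work goes in short steps, Python scripts to look and compute and a tool call to move; the robot and the scene stay as the last step left them, time stands still between calls to the robot, and variables do not carry over. Pictures are saved under pics/ and viewed, at most 10 in all, crops included, and the job is handed in when it is done.

Besides the shell and the picture viewer there is one more tool, called after "Call:" as name(argument=value, ...) on one line, values as JSON. apply_moves: Moves the arm, as the interface text tells. Its arguments: {"type":"object","properties":{"targets":{"type":"array","items":{"type":"object","properties":{"dp":{"type":"array","items":{"type":"number"}},"yaw":{"type":"number"}}}},"grip":{"type":"number"},"squeeze":{"type":"number"}},"required":["targets"]}

```bash
mkdir -p pics; cat > h.py <<'E'
import numpy as np, cv2
from plant import get_state, cams, r
from scipy.spatial.transform import Rotation as Ro
def cloud(c, st=None):
    K=np.array([[c['fx'],0,c['cx']],[0,c['fy'],c['cy']],[0,0,1.]])
    h,w=c['range_z'].shape
    u,v=np.meshgrid(np.arange(w),np.arange(h))
    p=cv2.undistortPoints(np.stack([u,v],-1).reshape(-1,1,2).astype(float),K,np.array([c['k1'],0,0,0.])).reshape(h,w,2)
    z=c['range_z']; P=np.dstack([p[...,0]*z,p[...,1]*z,z])
    if 'R' in c and c['R'] is not None: W=(P-c['t'])@np.array(c['R'])
    else:
        T=np.array(c['T_tool_cam']); P=P@T[:3,:3].T+T[:3,3]
        W=P@Ro.from_euler('xyz',st['eef_rot'],degrees=True).as_matrix().T+st['tcp_pos']
    W[z==0]=np.nan
    return W
def save(c,n): cv2.imwrite('pics/'+n,c['image'][...,::-1])
E
python3 - <<'E'
from h import *
s=get_state();print(s)
for n in ['scene','top']:
    c=cams.capture(n);save(c,n+'0.png');np.save(n,cloud(c))
E
```

```text
{'time_s': 0.0, 'joints': array([ 8.37159962e+01,  2.05889495e+01,  6.33943101e-01, -1.95925681e-02,
       -7.01342345e+01, -1.65072791e+01]), 'qd': array([-0.04532633, -0.05312811,  0.01062955,  0.03766957, -0.03048794,
        0.00037098]), 'joint_torque': array([ 8.32399819e-04, -5.82725751e+01,  2.93051648e+01,  6.99758291e+00,
        6.78404438e-03, -1.48048230e-04]), 'tcp_pos': array([0.26130588, 0.62182279, 0.20915369]), 'eef_rot': array([ 1.79909204e+02, -7.69974970e-03, -2.27979490e+01]), 'contact_force': array([-0.51110855,  0.23519388, -0.17037753]), 'moment': array([ 0.02560718, -0.00215499, -0.03523406]), 'gripper_force': 0.0, 'gripper_width': 0.08750836817225355}
```

View pics/top0.png

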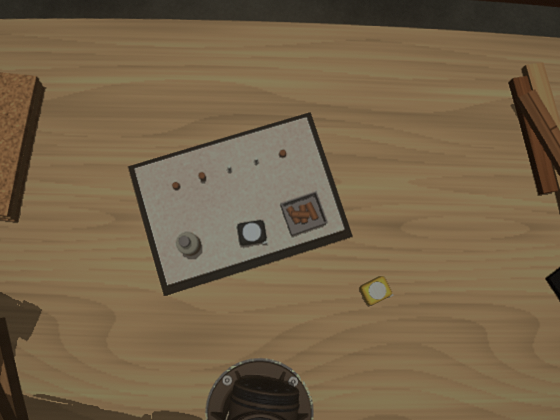

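View pics/scene0.png

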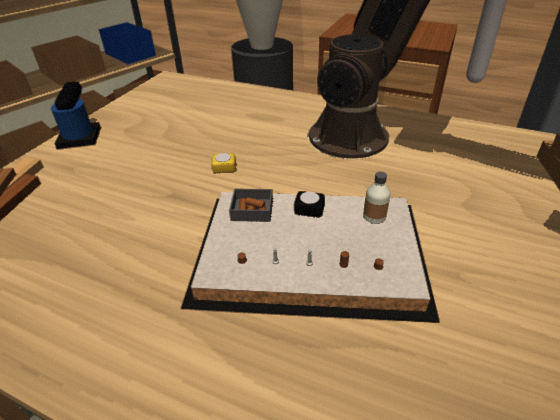

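The top view shows dowels at (176,186), (202,177) and (282,154), and bolts at (229,170) and (256,162). The one at (202,177) looks proud, and the scene view agrees, at (344,259). Next I'll measure them.

```bash
python3 - <<'E'
from h import *
W=np.load('top.npy');S=np.load('scene.npy')
for u,v in [(176,186),(202,177),(229,170),(256,162),(282,154)]:
    p=W[v-7:v+8,u-7:u+8].reshape(-1,3); zf=np.nanmedian(p[:,2]); q=p[p[:,2]>zf+.008]
    print(u,zf.round(4),len(q),q.mean(0).round(4),(np.nanmax(p[:,2])-zf).round(4), q[q[:,2]>q[:,2].max()-.004].mean(0).round(4))
for u,v in [(242,257),(344,259),(379,264)]:
    p=S[v-10:v+11,u-8:u+9].reshape(-1,3); zf=np.nanmedian(p[:,2]); q=p[p[:,2]>zf+.008]
    print('s',u,zf.round(4),len(q),q.mean(0).round(4),(np.nanmax(p[:,2])-zf).round(4), q[q[:,2]>q[:,2].max()-.004].mean(0).round(4))
# panel orientation
m=(abs(W[...,2]-.040)<.006); m[:, :120]=0; m[:,360:]=0; m[300:]=0; m[:105]=0
pts=W[m][:,:2].astype(np.float32); print(cv2.minAreaRect(pts),len(pts))
print(W[233,252],W[245,188],W[214,303])
E
```

```text
176 0.0392 41 [0.5062 0.2002 0.0527] 0.0176 [0.506  0.2004 0.0543]
202 0.0393 52 [0.5254 0.1405 0.0656] 0.0346 [0.5258 0.1406 0.0717]
229 0.0387 15 [0.5463 0.0805 0.0657] 0.0374 [0.5474 0.0804 0.0743]
256 0.0388 16 [0.5675 0.0201 0.0651] 0.0358 [0.5692 0.0201 0.0723]
282 0.0393 38 [ 0.5882 -0.0404  0.0532] 0.0182 [ 0.5888 -0.0408  0.0552]
s 242 0.0412 57 [ 0.5922 -0.0397  0.0542] 0.017 [ 0.5914 -0.0406  0.0557]
s 344 0.0414 110 [0.5323 0.1415 0.0641] 0.0313 [0.5299 0.1409 0.0709]
s 379 0.0409 58 [0.5103 0.202  0.0538] 0.0157 [0.5092 0.2017 0.0547]
((0.4819135069847107, 0.05789168179035187), (0.28108200430870056, 0.4207310974597931), 18.750957489013672) 19646
[0.3998609  0.02311035 0.07255719] [0.36501237 0.15292056 0.1366294 ] [ 0.44624353 -0.0891678   0.0635712 ]
```

The proud dowel is at about (0.527, 0.141) with its top near z 0.071, and the panel yaw is 18.75°. I'll go above it with the fingers closed and turned along the panel's x axis.

Call:
apply_moves(targets=[{"dp":[0.015,-0.027,0],"yaw":-3},{"dp":[0.03,-0.055,0],"yaw":-6},{"dp":[0.046,-0.083,0],"yaw":-9},{"dp":[0.062,-0.112,0],"yaw":-12},{"dp":[0.078,-0.141,0],"yaw":-15},{"dp":[0.094,-0.17,0],"yaw":-18},{"dp":[0.11,-0.199,0],"yaw":-21},{"dp":[0.126,-0.228,0],"yaw":-24},{"dp":[0.142,-0.257,0],"yaw":-27},{"dp":[0.158,-0.286,0],"yaw":-30},{"dp":[0.174,-0.315,0],"yaw":-33},{"dp":[0.19,-0.344,0],"yaw":-36},{"dp":[0.206,-0.373,0],"yaw":-39},{"dp":[0.222,-0.402,0],"yaw":-42},{"dp":[0.238,-0.431,0],"yaw":-45},{"dp":[0.252,-0.456,-0.01],"yaw":-47},{"dp":[0.262,-0.473,-0.025],"yaw":-48.5},{"dp":[0.266,-0.481,-0.04],"yaw":-48.5},{"dp":[0.266,-0.481,-0.04],"yaw":-48.5},{"dp":[0.266,-0.481,-0.04],"yaw":-48.5}], grip=1, squeeze=10)

```text
time_s: 1.77
tcp_pos: [0.5271, 0.1404, 0.1693]
eef_rot: [179.9, -0.0, -71.4]
contact_force: [0.3, 0.3, 0.6]
gripper_width: 0.0005
gripper_force: 0.0
```

```bash
python3 - <<'E'
from h import *
s=get_state();print(s['time_s'],s['tcp_pos'],s['eef_rot'],s['contact_force'],s['gripper_width'])
c=cams.capture('wrist');save(c,'w1.png');W=cloud(c,s);np.save('w1',W);print(c['T_tool_cam'])
m=(W[...,2]>.048)&(W[...,2]<.085)&(W[...,0]>.47)
n,l,st,ce=cv2.connectedComponentsWithStats(m.astype(np.uint8))
for i in range(1,n):
    if st[i,4]>80:
        p=W[l==i];t=p[p[:,2]>np.percentile(p[:,2],97)-.004];print(ce[i].round(),st[i,4],p[:,2].max().round(4),t[:,:2].mean(0).round(4),((t.min(0)+t.max(0))/2).round(4),np.ptp(t,axis=0).round(4))
f=abs(W[...,2]-.04)<.006;print(np.median(W[f][:,2]))
E
```

```text
1.7667 [0.52707207 0.14042188 0.16925822] [ 1.79872510e+02 -3.53608959e-02 -7.13662292e+01] [0.26467503 0.30067546 0.58982089] 0.0005438302890265101
[[-4.10634061e-05 -9.62272865e-01 -2.72086258e-01  7.26649987e-02]
 [ 9.99999893e-01  8.58504069e-05 -4.54543053e-04 -1.04780870e-03]
 [ 4.60753162e-04 -2.72086248e-01  9.62272758e-01 -1.74319606e-01]
 [ 0.00000000e+00  0.00000000e+00  0.00000000e+00  1.00000000e+00]]
[419.  11.] 323 0.072 [ 0.4727 -0.0413] [ 0.473  -0.0411  0.0695] [0.006  0.0128 0.0051]
[274.  51.] 122 0.0753 [0.5706 0.0225] [0.5706 0.0224 0.0738] [0.0066 0.007  0.0031]
[275. 206.] 323 0.072 [0.5298 0.1429] [0.5298 0.1433 0.0698] [0.0152 0.0154 0.0044]
0.03987290855460285
```

View pics/w1.png

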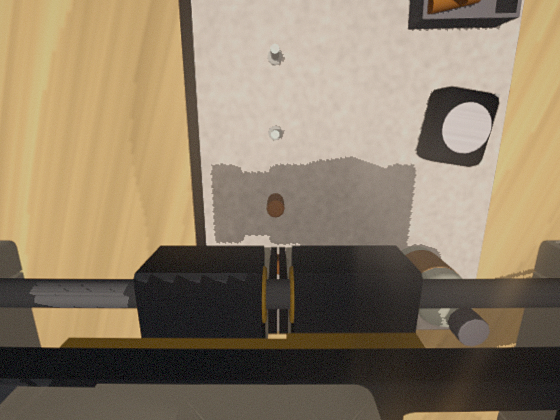

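The wrist view shows the proud dowel at (275,206), measured at about (0.529, 0.142), with bolts at (275,133) and (275,55). The bottle on the right stays about 30 mm clear of the gripper's body. I'll descend with a small correction.

Call:
apply_moves(targets=[{"dp":[0.001,0.001,-0.015],"yaw":0},{"dp":[0.0015,0.0015,-0.035],"yaw":0},{"dp":[0.0015,0.0015,-0.053],"yaw":0},{"dp":[0.0015,0.0015,-0.065],"yaw":0},{"dp":[0.0015,0.0015,-0.07],"yaw":0},{"dp":[0.0015,0.0015,-0.073],"yaw":0},{"dp":[0.0015,0.0015,-0.075],"yaw":0},{"dp":[0.0015,0.0015,-0.077],"yaw":0},{"dp":[0.0015,0.0015,-0.079],"yaw":0},{"dp":[0.0015,0.0015,-0.081],"yaw":0},{"dp":[0.0015,0.0015,-0.081],"yaw":0}])

```text
time_s: 2.73
tcp_pos: [0.529, 0.1428, 0.0891]
eef_rot: [-180.0, 0.0, -71.3]
contact_force: [0.2, 0.9, -0.4]
gripper_width: 0.0005
gripper_force: 0.0
```

Call:
apply_moves(targets=[{"dp":[0,0,-0.002],"yaw":0},{"dp":[0,0,-0.004],"yaw":0},{"dp":[0,0,-0.006],"yaw":0}])

```text
time_s: 2.98
tcp_pos: [0.5291, 0.1428, 0.083]
eef_rot: [-180.0, 0.0, -71.3]
contact_force: [0.5, -0.1, -0.1]
gripper_width: 0.0005
gripper_force: 0.0
```

```bash
python3 - <<'E'
from h import *
s=get_state();print(s['tcp_pos'],s['contact_force'],s['moment'])
c=cams.capture('wrist');save(c,'w2.png')
E
```

```text
[0.52907332 0.14275585 0.0829753 ] [ 0.54223785 -0.14632946 -0.07400026] [ 0.03464741  0.04505668 -0.00290658]
```

View pics/w2.png

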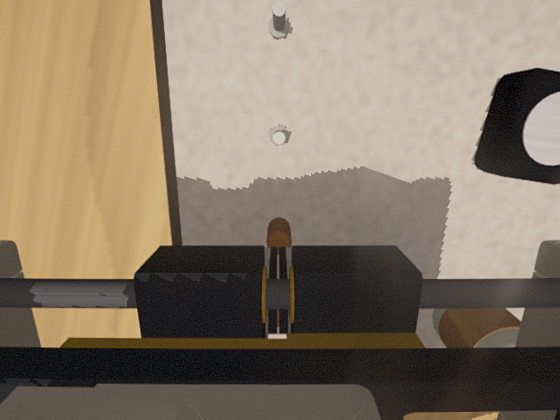

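The brown top is at (278,222), just ahead of the fingers, and the force is about 0. I need to know whether the tips are really over it, so I'll check depth there.

```bash
python3 - <<'E'
from h import *
s=get_state()
c=cams.capture('wrist');W=cloud(c,s);print(c['fx'],c['cy'],c['cx'])
np.set_printoptions(linewidth=200,suppress=True)
for v in range(204,340,5):print(v,c['image'][v,279],W[v,279].round(4),c['range_z'][v,[268,274,279,284,290]].round(3))
T=np.linalg.inv(c['T_tool_cam'])
for x in(-.0095,0,.0095):
    p=T@[x,0,.022,1];print(x,c['cx']+c['fx']*p[0]/p[2],c['cy']+c['fy']*p[1]/p[2],p[2])
cv2.imwrite('pics/w3.png',cv2.resize(np.clip(c['image'][190:340,220:340,::-1].astype(float)*1.8,0,255).astype(np.uint8),None,fx=4,fy=4,interpolation=cv2.INTER_NEAREST))
c=cams.capture('scene');i=c['image'][200:310,290:420,::-1];cv2.imwrite('pics/s3.png',cv2.resize(i,None,fx=5,fy=5))
E
```

```text
323.43363253156696 211.59873132151617 277.6395444189077
204 [128 117 109] [0.5342 0.1271 0.0386] [0.225 0.225 0.225 0.223 0.224]
209 [130 119 109] [0.533  0.1306 0.0384] [0.224 0.226 0.226 0.225 0.225]
214 [135 122 114] [0.532  0.1335 0.0401] [0.226 0.228 0.226 0.225 0.226]
219 [78 53 38] [0.5313 0.1357 0.0446] [0.226 0.224 0.222 0.227 0.228]
224 [81 61 46] [0.5314 0.1357 0.0557] [0.224 0.213 0.211 0.215 0.227]
229 [82 58 44] [0.5315 0.1356 0.0662] [0.213 0.204 0.201 0.204 0.229]
234 [96 63 41] [0.5309 0.1373 0.0703] [0.203 0.198 0.198 0.198 0.229]
239 [97 67 42] [0.5298 0.1406 0.0698] [0.198 0.198 0.199 0.198 0.201]
244 [94 59 35] [0.5288 0.1433 0.0708] [0.199 0.2   0.199 0.199 0.201]
249 [50 37 33] [0.5322 0.134  0.1029] [0.163 0.166 0.165 0.166 0.162]
254 [42 35 29] [0.532  0.1346 0.1079] [0.157 0.161 0.161 0.159 0.156]
259 [59 54 50] [0.5321 0.1343 0.1146] [0.151 0.153 0.154 0.155 0.151]
264 [55 53 49] [0.5322 0.1341 0.1205] [0.152 0.149 0.148 0.15  0.149]
269 [50 42 44] [0.5321 0.1343 0.1253] [0.153 0.144 0.144 0.145 0.086]
274 [56 52 49] [0.5323 0.1341 0.1308] [0.137 0.14  0.13
[... 414 characters left out ...]
4 0.085 0.084 0.081]
309 [44 29 23] [0.5296 0.142  0.1444] [0.127 0.127 0.128 0.129 0.081]
314 [51 37 30] [0.5289 0.1441 0.1445] [0.129 0.129 0.128 0.128 0.082]
319 [53 35 26] [0.5284 0.1455 0.1458] [0.128 0.129 0.127 0.129 0.083]
324 [42 29 20] [0.5275 0.1483 0.1448] [0.129 0.13  0.129 0.129 0.105]
329 [67 58 52] [0.5268 0.1504 0.1449] [0.129 0.129 0.13  0.13  0.103]
334 [166 150 136] [0.5261 0.1522 0.1455] [0.13  0.13  0.13  0.131 0.079]
339 [91 73 39] [0.5368 0.1216 0.1911] [0.078 0.078 0.077 0.077 0.077]
-0.0095 279.38751286467226 250.8691156024819 0.21126668103591498
0 279.4085660919434 237.18708249129804 0.20868186684179416
0.0095 279.4301474071225 223.16185656938845 0.2060970526476733
```

View pics/w3.png

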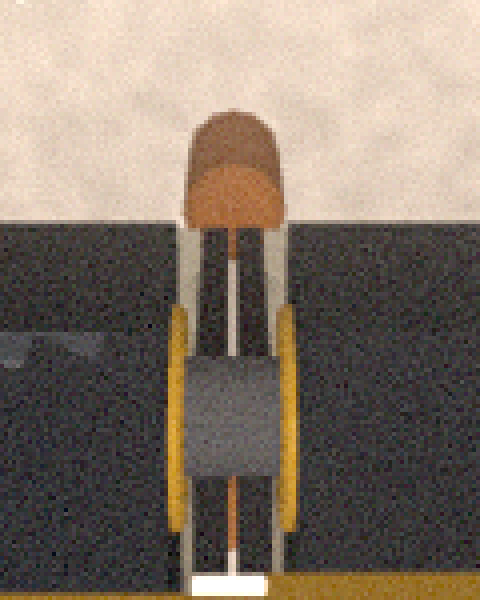

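View pics/s3.png

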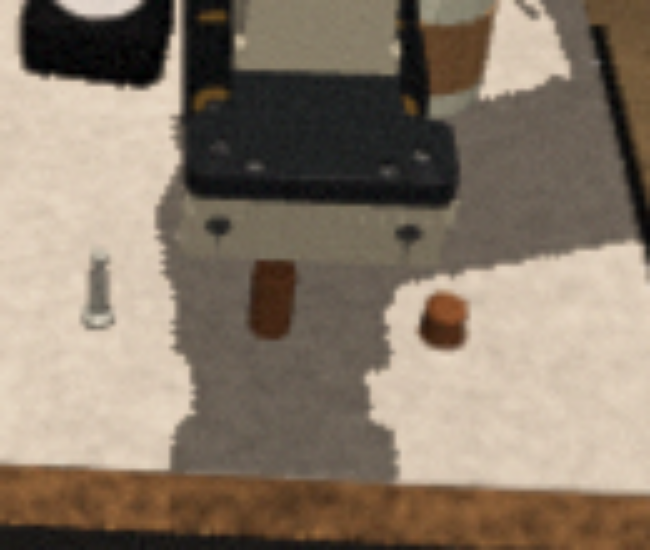

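The dowel top is still at 0.070, and the wrist depth puts the visible finger faces well above it. I'll check the gripper's real geometry in the scene cloud before going lower.

```bash
python3 - <<'E'
from h import *
np.set_printoptions(linewidth=200,suppress=True)
s=get_state()
c=cams.capture('scene');S=cloud(c)
R=Ro.from_euler('xyz',s['eef_rot'],degrees=True).as_matrix()
L=(S-s['tcp_pos'])@R   # tool coords
print('scene col 344 (u), tool xyz + world z')
for u in (335,344,352):
  for v in range(206,270,4): print(u,v,L[v,u].round(3),S[v,u,2].round(3))
c=cams.capture('wrist');W=cloud(c,s);L=(W-s['tcp_pos'])@R
for v in (242,247,252,262,275,300):print(v,[tuple(L[v,u].round(3)) for u in (150,200,250,266,272,279,286,292,310,400)])
E
```

```text
scene col 344 (u), tool xyz + world z
335 206 [ 0.027 -0.023 -0.119] 0.201
335 210 [ 0.027 -0.035 -0.12 ] 0.203
335 214 [ 0.027 -0.04  -0.116] 0.199
335 218 [ 0.026 -0.034 -0.103] 0.186
335 222 [ 0.028 -0.069 -0.125] 0.208
335 226 [ 0.028 -0.078 -0.125] 0.208
335 230 [ 0.028 -0.087 -0.126] 0.209
335 234 [ 0.029 -0.095 -0.126] 0.209
335 238 [ 0.028 -0.096 -0.118] 0.201
335 242 [ 0.027 -0.093 -0.108] 0.191
335 246 [ 0.027 -0.087 -0.094] 0.177
335 250 [ 0.026 -0.087 -0.085] 0.168
335 254 [0.017 0.025 0.04 ] 0.042
335 258 [0.017 0.017 0.043] 0.04
335 262 [0.017 0.008 0.044] 0.039
335 266 [ 0.017 -0.005  0.041] 0.042
344 206 [ 0.015 -0.05  -0.141] 0.224
344 210 [ 0.015 -0.049 -0.133] 0.216
344 214 [ 0.014 -0.051 -0.126] 0.209
344 218 [ 0.015 -0.059 -0.126] 0.208
344 222 [ 0.015 -0.069 -0.126] 0.209
344 226 [ 0.015 -0.077 -0.125] 0.208
344 230 [ 0.016 -0.086 -0.126] 0.209
344 234 [ 0.016 -0.094 -0.125] 0.208
344 238 [ 0.015 -0.096 -0.119] 0.202
344 242 [ 0.015 -0.094 -0.109] 0.192
344 246 [ 0.013 -0.087 -0.095] 0.177
344 250 [ 0.013 -0.088 -0.087] 0.17
344 254 [0.002 0.    0.013] 0.07
344 
[... 3636 characters left out ...]
loat64(0.007), np.float64(-0.105)), (np.float64(0.037), np.float64(0.028), np.float64(-0.105))]
300 [(np.float64(0.032), np.float64(-0.031), np.float64(-0.106)), (np.float64(0.031), np.float64(-0.02), np.float64(-0.106)), (np.float64(0.032), np.float64(-0.008), np.float64(-0.106)), (np.float64(0.028), np.float64(-0.004), np.float64(-0.1)), (np.float64(0.027), np.float64(-0.003), np.float64(-0.099)), (np.float64(0.028), np.float64(-0.001), np.float64(-0.099)), (np.float64(0.028), np.float64(0.001), np.float64(-0.1)), (np.float64(0.03), np.float64(0.002), np.float64(-0.103)), (np.float64(0.031), np.float64(0.007), np.float64(-0.105)), (np.float64(0.031), np.float64(0.029), np.float64(-0.105))]
```

Both cameras show the gripper sitting about 40 mm further back than the tool frame says: tips at tool z of about -18 mm, body at about -85 mm. The 66 mm between tips and body is unchanged. So I expect contact near TCP z 0.053 and home near 0.037. I'll descend gently by force.

Call:
apply_moves(targets=[{"dp":[0,0,-0.005],"yaw":0},{"dp":[0,0,-0.01],"yaw":0},{"dp":[0,0,-0.015],"yaw":0},{"dp":[0,0,-0.019],"yaw":0},{"dp":[0,0,-0.021],"yaw":0},{"dp":[0,0,-0.023],"yaw":0}])

```text
time_s: 3.73
tcp_pos: [0.5288, 0.1427, 0.0595]
eef_rot: [180.0, -0.0, -71.3]
contact_force: [-0.5, 0.1, -0.1]
gripper_width: 0.0005
gripper_force: 0.0
```

Call:
apply_moves(targets=[{"dp":[0,0,-0.0015],"yaw":0},{"dp":[0,0,-0.003],"yaw":0},{"dp":[0,0,-0.0045],"yaw":0}])

```text
time_s: 3.98
tcp_pos: [0.5291, 0.1428, 0.0555]
eef_rot: [-180.0, 0.0, -71.3]
contact_force: [0.6, 0.5, -0.7]
gripper_width: 0.0006
gripper_force: 0.0
```

Call:
apply_moves(targets=[{"dp":[0,0,-0.0015],"yaw":0},{"dp":[0,0,-0.003],"yaw":0},{"dp":[0,0,-0.0045],"yaw":0}])

```text
time_s: 4.23
tcp_pos: [0.5292, 0.1428, 0.0513]
eef_rot: [-180.0, 0.0, -71.3]
contact_force: [-1.3, 0.5, 3.6]
gripper_width: 0.0007
gripper_force: 1.6
```

```bash
python3 - <<'E'
from h import *
s=get_state();print(s['tcp_pos'],s['contact_force'])
c=cams.capture('scene');S=cloud(c)
for v in range(246,272,2):print(v,S[v,344].round(4))
i=c['image'][200:310,290:420,::-1];cv2.imwrite('pics/s4.png',cv2.resize(i,None,fx=5,fy=5))
E
```

```text
[0.52917312 0.14282749 0.0512696 ] [-1.27180599  0.54456428  3.55305018]
246 [0.6151 0.158  0.1766]
248 [0.6187 0.1591 0.1761]
250 [0.623  0.1603 0.1765]
252 [0.6238 0.1608 0.1732]
254 [0.6237 0.1611 0.1689]
256 [0.6224 0.1612 0.1634]
258 [0.6224 0.1615 0.1592]
260 [0.6159 0.1604 0.1479]
262 [0.6153 0.1606 0.1428]
264 [0.6137 0.1606 0.1367]
266 [0.5349 0.1438 0.0442]
268 [0.5367 0.1446 0.0409]
270 [0.5423 0.1462 0.0419]
```

View pics/s4.png

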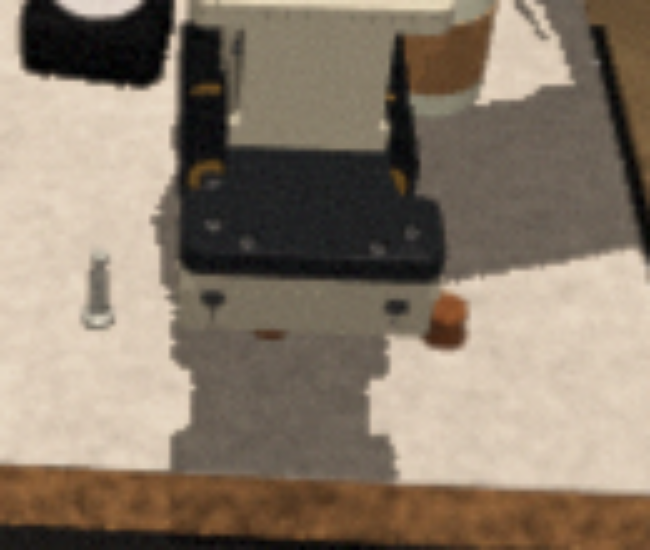

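The body hides most of the dowel, and its foot shows at crop (268,333). The force is 3.6 N, so the tip is on the dowel where predicted. I'll keep pressing slowly.

Call:
apply_moves(targets=[{"dp":[0,0,-0.0015],"yaw":0},{"dp":[0,0,-0.003],"yaw":0},{"dp":[0,0,-0.0045],"yaw":0},{"dp":[0,0,-0.006],"yaw":0},{"dp":[0,0,-0.0075],"yaw":0},{"dp":[0,0,-0.009],"yaw":0}])

```text
time_s: 4.78
tcp_pos: [0.5291, 0.1428, 0.0419]
eef_rot: [-180.0, 0.0, -71.3]
contact_force: [-0.3, -0.4, 3.5]
gripper_width: 0.0007
gripper_force: 1.6
```

Call:
apply_moves(targets=[{"dp":[0,0,-0.0007],"yaw":0},{"dp":[0,0,-0.0014],"yaw":0},{"dp":[0,0,-0.002],"yaw":0}])

```text
time_s: 5.03
tcp_pos: [0.5291, 0.1428, 0.04]
eef_rot: [-180.0, 0.0, -71.3]
contact_force: [-0.2, -0.2, 3.0]
gripper_width: 0.0002
gripper_force: 1.5
```

Call:
apply_moves(targets=[{"dp":[0,0,-0.0005],"yaw":0},{"dp":[0,0,-0.001],"yaw":0}])

```text
time_s: 5.2
tcp_pos: [0.5291, 0.1428, 0.0391]
eef_rot: [-180.0, 0.0, -71.3]
contact_force: [-0.9, 0.9, 3.5]
gripper_width: 0.0001
gripper_force: 1.5
```

Call:
apply_moves(targets=[{"dp":[0,0,-0.0005],"yaw":0},{"dp":[0,0,-0.001],"yaw":0}])

```text
time_s: 5.37
tcp_pos: [0.5292, 0.1428, 0.0387]
eef_rot: [-180.0, -0.0, -71.3]
contact_force: [-2.8, -0.4, 13.3]
gripper_width: 0.0007
gripper_force: 6.7
```

Call:
apply_moves(targets=[{"dp":[0,0,-0.0005],"yaw":0},{"dp":[0,0,-0.001],"yaw":0}])

```text
time_s: 5.53
tcp_pos: [0.5294, 0.1429, 0.0385]
eef_rot: [-179.9, -0.0, -71.3]
contact_force: [-6.2, -0.9, 21.9]
gripper_width: 0.0009
gripper_force: 10.9
```

The force climbed from 3 N to 22 N with no further travel, so that's the firm stop. Withdrawing straight up.

Call:
apply_moves(targets=[{"dp":[0,0,0.002],"yaw":0},{"dp":[0,0,0.006],"yaw":0},{"dp":[0,0,0.015],"yaw":0},{"dp":[0,0,0.03],"yaw":0},{"dp":[0,0,0.05],"yaw":0},{"dp":[0,0,0.075],"yaw":0},{"dp":[0,0,0.1],"yaw":0},{"dp":[0,0,0.125],"yaw":0},{"dp":[0,0,0.14],"yaw":0},{"dp":[0,0,0.14],"yaw":0},{"dp":[0,0,0.14],"yaw":0}])

```text
time_s: 6.45
tcp_pos: [0.5292, 0.143, 0.1782]
eef_rot: [-179.9, 0.0, -71.3]
contact_force: [0.5, -0.4, -0.8]
gripper_width: 0.0003
gripper_force: 0.0
```

```bash
python3 - <<'E'
from h import *
s=get_state();print(s['tcp_pos'],s['contact_force'])
c=cams.capture('scene');S=cloud(c);save(c,'s5.png')
for u,v in [(242,257),(344,262),(379,264)]:
    p=S[v-10:v+11,u-8:u+9].reshape(-1,3); p=p[p[:,2]<.08]; zf=np.nanmedian(p[:,2]); q=p[p[:,2]>zf+.008]
    print(u,zf.round(4),len(q),np.percentile(q[:,2],[75,90,97]).round(4)-zf)
E
```

```text
[0.52918885 0.14300858 0.17816753] [ 0.50579651 -0.41955026 -0.7899653 ]
242 0.0412 54 [0.01443058 0.01553058 0.01583058]
344 0.0411 58 [0.01442469 0.01472469 0.01552469]
379 0.0408 57 [0.01490715 0.01550715 0.01610715]
```

View pics/s5.png

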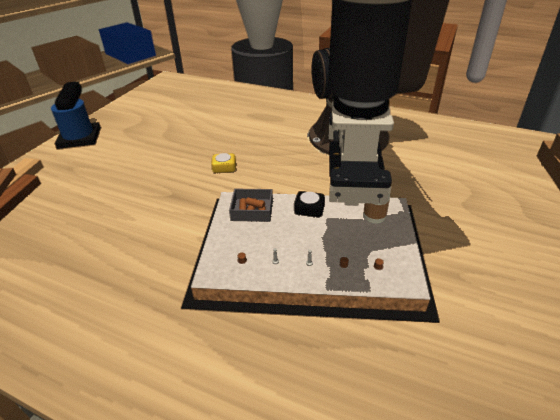

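The pressed dowel at (344,262) now matches the other two in height, the rest of the scene is unchanged, and the arm is clear. Handing in.

```bash
python3 -c "
from h import *
print(r.close_job())"
```

```text
the job is handed in; nothing more can be done
None
```

The proud dowel is pressed home, measured level with the other two to within the camera's accuracy (about 15 mm above the panel); nothing else was touched or moved as far as the cameras show, the gripper is withdrawn and the job is handed in.

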